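# Turn a drained slide holder face up with a lifter

### The arm

A 6-joint arm with a two-finger parallel gripper is mounted at the origin on a cart in front of the work surface, level with it; the furniture and walls round the work are solid. World frame = base frame: x ahead of the robot, y to its left, z up, the work surface at z = 0. Lengths are in mm, angles in degrees, forces in N, time in s.
With the tool pointing down it reaches from about 350 to 850 mm from the base axis. Payload 8.1 kg.
Tool frame: the origin (TCP) lies between the finger pads; the fingertips stand 11 mm ahead of it and the grasp point (between the pads) lies 8 mm behind it; z points along the fingers, y is the line along which they close (so a half turn about z gives the same grasp; the last joint's range is limited). The gripper opens to 85 mm and grips with 20 to 120 N. Pads are 22 mm wide; open, the fingers measure 114 mm over their backs; the gripper's body (76 mm by 85 mm) begins 54 mm behind the grasp point. The pads swing forward as they close: fully open they stand 13 mm farther back than shut.
Start: joints at [-70.21, 7.471, 85.268, -0, 87.261, -4.893], TCP at [250.579, -545.175, 242.292] pointing down, gripper open.
Joint ranges: [-169.43, 169.43], [-51.17, 129.36], [1.28, 143.12], [-76.62, 256.62], [0, 156.53], [-152.29, 152.29]. Speed limits (degrees/s): [136.94, 136.94, 159.86, 180, 180, 180].

### API

Orientations are given as [roll, pitch, yaw] about the fixed x, y, z axes, in that order (R = Rz(yaw) Ry(pitch) Rx(roll)).
In Python, from bench import r, snapshot, get_calibration gives the robot as it stands.
- The arm moves only by the tool step_arm, never from a script. Its argument "rows" is a list of rows, each a list of 2 entries, a list of its own where there are three numbers: the shift along the tool's x, y, z in mm, then the turn about the tool's z in degrees. In form: [[[tx, ty, tz], yaw], ...]. A call has 1 to 12 rows; each row is the pose to reach, as a shift and turn from the pose commanded when the call began, along the tool's axes at that moment; what a row does not reach only later rows make up. A row lasts 1/10 s, in which the tool goes at most 50 mm and 8.59 degrees, less where a joint would pass 70% of its speed; a pose out of reach is approached as far as the arm can. A call with a gripper value outside its range is refused whole. "fingers" is the opening, from 0 (shut) to 1 (fully open), set as the call begins (left out, the last holds). The fingers move at their own pace and stop on an object; "squeeze" is the grip in N (left out, the last holds). Time passes only in rows, so rows that repeat a pose let the fingers close. It gives the time, the measured TCP pose, the force, the opening and the grip force at its end, in the units of the state.
- r.sense(): the state, without advancing time (a new reading comes with each control period).
- snapshot(name): name is "scene" or "top"; returns the picture (480x640x3 uint8, blue, green, red); there is no depth.
- get_calibration(name): a dict with "fovy" (degrees; the focal length in pixels is half the picture's height over the tangent of half this angle, whatever the lens; pixels are square), "cx", "cy" (the principal point, pixels), "eye" and "orientation" of the camera in the world. Camera axes: x right, y up, looking along -z (the intrinsics and any distortion apply to the point x, -y, -z); pixel columns grow to the right and rows downward; lengths in mm; the calibration is good to about 2 mm. A picture is of the moment at which its call begins. get_calibration takes no time and is no camera call.
- r.hand_in(): hands the job in; it is judged then, once.
The state is a dict: "time": time; "joint_pos": joint angles; "qd": joint speeds; "joint_efforts": joint torques, N m; "tool_pos": TCP position; "tcp_rot": TCP orientation; "ft_force": force on the tool from outside, world axes, zero at the start; "wrist_torque": the same for the moment, N m; "finger_gap": finger opening in mm; "grip_force": force on a finger pad.
Only numpy, scipy, OpenCV 4.12 (cv2) and the standard library are available. Lean on these libraries where they do the work, as an engineer would, in place of code of your own. Each camera call takes 0.05 s, during which the arm holds its last target. There are 200 camera calls.

### The job

The clean slide holder was left face down on the bench to drain. Draw the lifter out of its drying stand by the blade, lay it flat on the bench and let go, then take it by its handle, slide the blade through the notch in the slide holder's end wall and with it tip the holder up and over its far end, so that it lies flat with its pockets facing up, close to where it was. Never touch the slide holder with the gripper; finally lay the lifter down flat on the bench clear of it, and leave the things round about alone.

Things in the scene. Friction and masses are not known exactly. Their poses are not given: they have to be found in the camera images.
- slide_holder: Steel slide holder 60 (x) x 64 (y) x 8 mm (z), 130 g: 3 mm plate, walls 5 mm high and 4 mm thick round the open face, and a rib along x through the middle (4 mm thick) parting two pockets. Origin: centre of the open face's rim plane; z points out of the plain back. It starts face down on the bench (origin at height 0, z up); turned over, z points down and the origin is 8 mm above the bench.
- holder_notch (a point): Middle of the notch in the slide holder's end wall at y = +32 mm, on the rim plane. The notch is 34 mm wide and 5 mm high (the full wall), so the face-down holder has an opening 5 mm high over the bench here. It looks to the robot's left (world +y) within 20 degrees. A blade can go in 30 mm, to the rib; pushed farther, or pushed at the wall, the holder just slides along.
- holder_far_edge (a point): Middle of the rim of the plain end wall (y = -32 mm): the edge over which the holder is to be tipped. While a blade tip 25 mm inside the notch lifts the plate and follows its arc about this edge, friction on the bench keeps the edge in place; tipped past about 80 degrees the holder falls over by itself.
- lifter: Lifter, 90 g: flat steel blade 180 mm long (y), 24 wide, 2 thick, tip at y = -130 mm, tail at +50 mm, with a grey bow handle on its rear part. Origin: underside of the blade below the handle's middle; z points to the handle's side. It starts handle down in its stand, blade sticking out: the tip points up at 50 degrees above level and leans to about world -y. Brought level with z up, the tip points to about world -y.
- lifter_grip (a point): Middle of the lifter's handle bar, 33 mm above the blade's underside over the origin. The bar is 96 mm long (y), 14 mm wide (x), 14 mm high (z), on posts at y = -42 and +42 mm, with 24 mm free under it. In front of the handle the blade is bare for 80 mm and can be pinched across its 24 mm width.
- lifter_tip (a point): Middle of the lifter blade's front end, half way through its 2 mm thickness; 130 mm ahead of the lifter's origin.
- lifter_stand: White sloping stand fixed at the bench's left, foot 74 x 140 mm, 130 mm high; origin at bench height under the lifter's origin, x across, y level, away from the lean (about world +y within 15 degrees). Its pocket, 30 x 45 mm and 100 mm deep along the slope (50 degrees above level), closed all round, swallows the handle: draw the lifter out tip first along its blade, 105 mm or more.
- septa_jar: Bystander: white jar with a blue lid, 53 mm wide, 50 mm high; origin at the centre of its underside.
- liner_pot: Bystander: white jar with a white lid, 49 mm wide, 46 mm high; origin at the centre of its underside.
- label_tape: Bystander: roll of white tape lying flat, 58 mm wide, 19 mm high; origin near the centre of its underside.
- spanner_c: Bystander: small open-ended spanner lying flat, 128 mm long; origin at its middle.

How it is judged (in metres and radians):
On the way, in this order (a step that is already met when the one before it is completed fails the run):
1. the lifter has been taken out of the stand and lies flat on the bench, let go (angle between lifter's own z axis and vertical below 0.1 rad and height (world z) of lifter below 0.006 m and contact force between each of the fingers, the arm and lifter below 0.1 N), for 0.2 s.
2. the lifter's blade is in through the notch, under the slide holder that still lies face down (y of lifter_tip in the frame of slide_holder between -0.028 and 0.026 m and x of lifter_tip in the frame of slide_holder between -0.018 and 0.018 m and z of lifter_tip in the frame of slide_holder between -0.004 and 0.0055 m and angle between slide_holder's own z axis and vertical below 0.3 rad), for 0.05 s.
3. the slide holder is tilted up on the lifter, held by the gripper (angle between slide_holder's own z axis and vertical between 0.6 and 2.2 rad and distance between lifter_tip and slide_holder below 0.06 m and contact force between the fingers and lifter above 0.5 N), for 0.05 s.
At the end, for the whole second after the job is handed in: The slide holder lies flat on the bench with its open face up (within 0.08 rad), its origin within 160 mm of where it was; the lifter lies flat on the bench on its blade (within 0.08 rad), not touching the slide holder; both at rest (angle between slide_holder's own z axis and vertical above 3.06159 rad and height (world z) of slide_holder between 0.006 and 0.011 m and distance of slide_holder from where it was at the start of the episode below 0.16 m and linear speed of each of slide_holder, lifter below 0.02 m/s and angle between lifter's own z axis and vertical below 0.08 rad and height (world z) of lifter below 0.005 m and contact force between lifter and slide_holder below 0.02 N).
It fails at once if the gripper or arm touches the slide holder (over 1 N) (contact force between any of the fingers, the arm and slide_holder above 1 N).
It fails at once if the slide holder is thrown or carried up (origin over 120 mm high) (height (world z) of slide_holder above 0.12 m).
It fails at once if a bystander is moved by more than 30 mm (distance of any of septa_jar, liner_pot, label_tape, spanner_c from where it was at the start of the episode above 0.03 m).
It also fails if it takes over 54 s, if anything falls off the work surface, if the arm or the gripper's body presses on something with over 40 N, if the wrist force passes 120 N, or if a joint passes its speed limit or range.

## Working session

There is one attempt and no reset: what is moved stays moved. The work goes in short steps, Python scripts to look and compute and a tool call to move; the robot and the scene stay as the last step left them, time stands still between calls to the robot, and variables do not carry over. Pictures are saved under pics/ and viewed, at most 10 in all, crops included, and the job is handed in when it is done.

Besides the shell and the picture viewer there is one more tool, called after "Request:" as name(argument=value, ...), one argument or row to a line, values as JSON. step_arm: Moves the arm, as the interface text tells. Its arguments: {"type":"object","properties":{"rows":{"type":"array"},"fingers":{"type":"number"},"squeeze":{"type":"number"}},"required":["rows"]}

```bash
ls; mkdir -p pics
python3 - <<'E'
from bench import r,snapshot,get_calibration
import cv2
for n in("scene","top"):
    cv2.imwrite(f"pics/{n}0.png",snapshot(n)); print(get_calibration(n))
print(r.sense())
E
```

```text
pics
{'fovy': 55.256083635841804, 'cx': 306.3484433764877, 'cy': 237.6510604164354, 'eye': array([  222.58637407, -1015.56605845,   688.72424974]), 'orientation': array([ 60.58478117,  -0.45928904, -14.28291739])}
{'fovy': 52.67783562993725, 'cx': 321.6620394415903, 'cy': 251.60847057236455, 'eye': array([ 139.86062853,  -16.7539953 , 1688.67544128]), 'orientation': array([ 12.99847972,  -0.15933828, -93.16713865])}
{'time': 0.1, 'joint_pos': array([-7.02104981e+01,  7.51251585e+00,  8.53223734e+01, -7.90527602e-04,
        8.72606129e+01, -4.89389566e+00]), 'qd': array([-0.00497226, -0.06195184, -0.11071472, -0.07328838,  0.01798625,
       -0.12584815]), 'joint_efforts': array([ 1.37640782e-03, -5.70951927e+01, -5.01941371e+01, -1.77168522e-04,
        8.14499304e-03, -1.15746620e-04]), 'tool_pos': array([ 250.41162175, -544.7332414 ,  241.33760469]), 'tcp_rot': array([-1.79904779e+02, -7.36067267e-03,  2.46834299e+01]), 'ft_force': array([-0.62627638,  0.34632954,  0.89343331]), 'wrist_torque': array([ 0.02626698, -0.02230482,  0.00318775]), 'grip_force': 0.0, 'finger_gap': 85.67397018834976}
```

View pics/scene0.png

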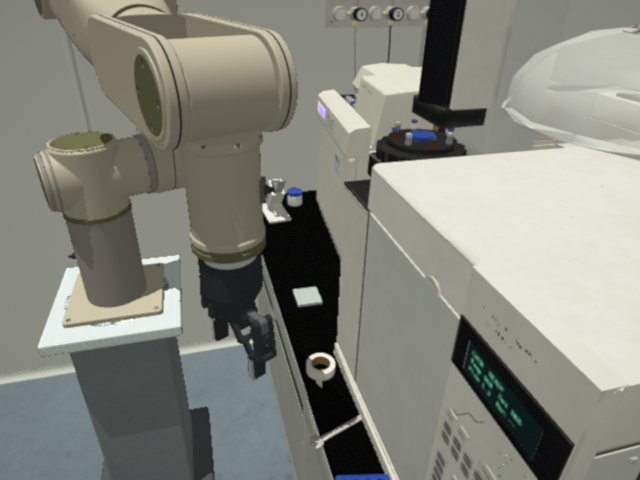

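View pics/top0.png

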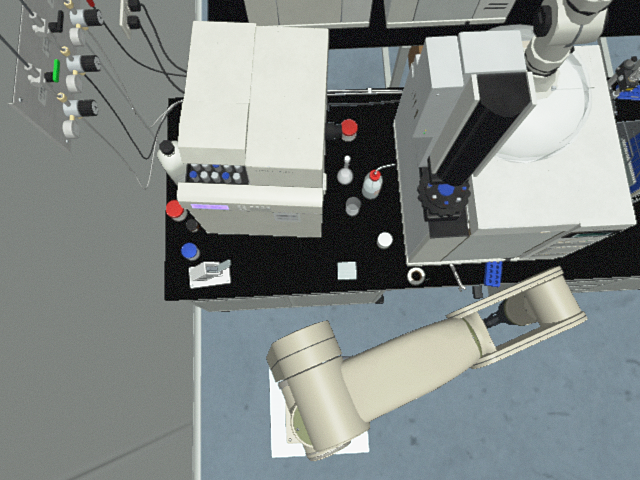

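```bash
cat > h.py <<'E'
import numpy as np, cv2
from scipy.spatial.transform import Rotation as R
from bench import r,snapshot,get_calibration
def cam(n):
    c=get_calibration(n); return c, R.from_euler('xyz',c['orientation'],degrees=True), 240/np.tan(np.radians(c['fovy']/2))
def unproj(n,u,v,z):
    c,Rc,f=cam(n); d=Rc.apply([(u-c['cx'])/f,-(v-c['cy'])/f,-1]); return c['eye']+d*(z-c['eye'][2])/d[2]
def proj(n,p):
    c,Rc,f=cam(n); q=Rc.inv().apply(np.asarray(p)-c['eye']); return np.stack([c['cx']+f*q[...,0]/-q[...,2], c['cy']-f*q[...,1]/-q[...,2]],-1)
def crop(im,x0,y0,w,h,s): return cv2.resize(im[y0:y0+h,x0:x0+w],None,fx=s,fy=s,interpolation=cv2.INTER_CUBIC)
E
python3 - <<'E'
from h import *
t=cv2.imread('pics/top0.png'); s=cv2.imread('pics/scene0.png')
a=np.hstack([crop(t,170,235,80,60,5),crop(t,310,245,80,60,5)])
b=np.hstack([crop(s,250,165,80,60,5),crop(s,270,270,80,60,5)])
cv2.imwrite('pics/c1.png',np.vstack([a,b]))
print(unproj('top',347,270,8),unproj('top',210,272,0),unproj('scene',307,296,8),unproj('top',385,240,40),unproj('top',416,276,15),unproj('top',190,252,50))
E
```

```text
[ 455.61252526 -128.42962868    8.        ] [476.46019624 355.62453372   0.        ] [ 455.02331216 -131.17453445    8.        ] [ 549.23040359 -266.72374292   40.        ] [ 419.71752939 -368.01878802   15.        ] [540.83314147 413.51720166  50.        ]
```

View pics/c1.png

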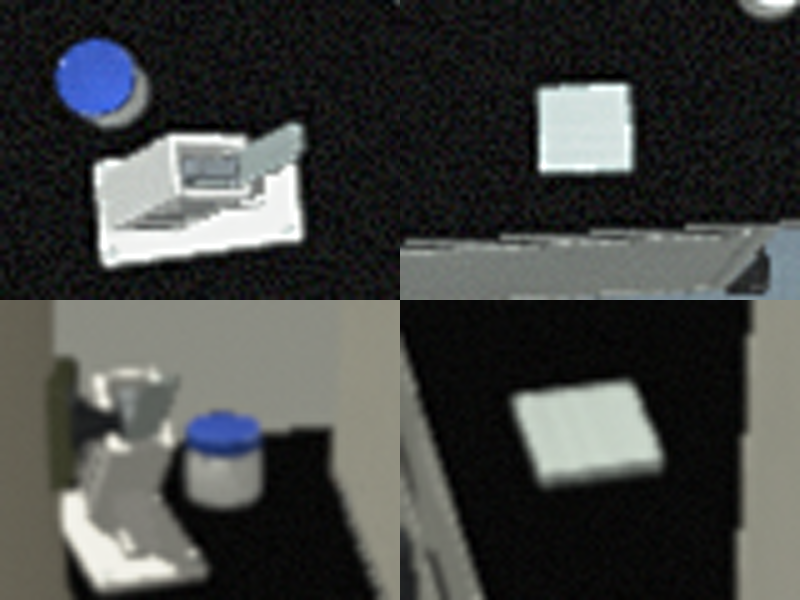

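Run:
```python
from h import *
t=np.mean([snapshot('top').astype(float) for _ in range(4)],0); s=np.mean([snapshot('scene').astype(float) for _ in range(4)],0)
a=np.hstack([crop(t,185,255,50,37,8),crop(s,260,170,50,37,8)])
b=np.hstack([crop(t,330,255,50,37,8),crop(s,285,278,50,37,8)])
cv2.imwrite('pics/c2.png',np.clip(np.vstack([a,b]),0,255).astype(np.uint8))
```

```text
(no output)
```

View pics/c2.png

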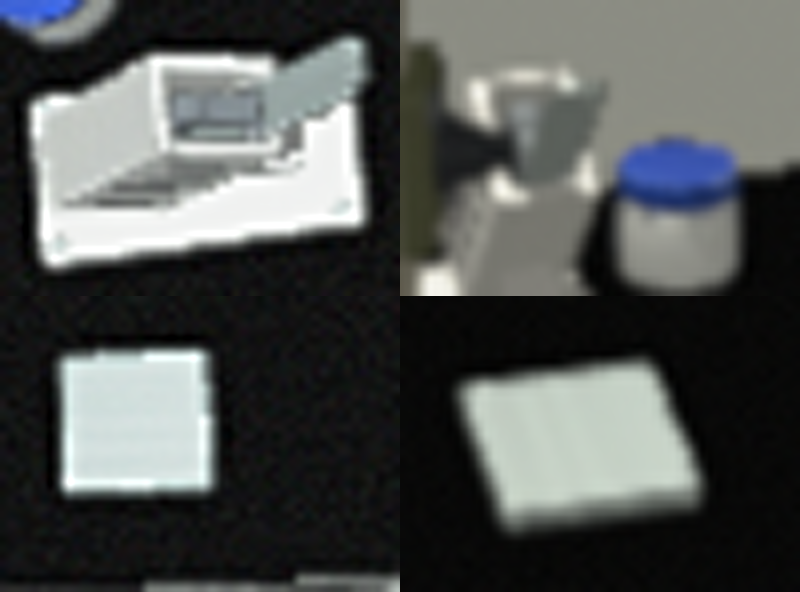

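Run:
```python
from h import *
from scipy.optimize import least_squares
Z=lambda a:R.from_euler('z',a,degrees=True)
C=np.array([[30,32,8],[-30,32,8],[-30,-32,8],[30,-32,8]]) # top img: TL=+x+y
# TL(+x,+y) BL(-x,+y) BR(-x,-y) TR(+x,-y)
tp=np.array([[337.5,261.75],[337.9,279.5],[356.6,279.5],[356,261.75]])
sp=np.array([[316.25,286],[292.5,288.75],[298.75,305.5],[322.5,302]])
def f(p):
    w=Z(p[2]).apply(C)+[p[0],p[1],0]
    return np.r_[(proj('top',w)-tp).ravel(),(proj('scene',w)-sp).ravel()]
q=least_squares(f,[455,-129,0]); print('holder',q.x,q.fun.round(1))
T=np.array([[12,-130,1],[-12,-130,1]])
L=lambda a:Z(a)*R.from_euler('x',-50,degrees=True)
F=np.array([[37,70],[-37,70],[-37,-70]])
ft=np.array([[188.75,267.5],[190.6,288.5],[230.9,283.5]])
def g(p):
    x,y,a,h,o,th=p
    w=L(a).apply(T)+[x,y,h]
    foot=Z(a).apply(np.c_[F+[0,o],np.full(3,th)])+[x,y,0]
    return np.r_[(proj('top',w)-[[230,259.8],[230.9,264.4]]).ravel(),(proj('scene',w)-[[285.6,180.6],[278.5,181.8]]).ravel(),(proj('top',foot)-ft).ravel(),(th-8)/5]
q=least_squares(g,[480,340,0,40,0,8]); print('stand',q.x,q.fun.round(1))
x,y,a,h,o,th=q.x
print('tip',L(a).apply([0,-130,1])+[x,y,h])
```

```text
holder [ 455.74698389 -128.85761353   -1.64619449] [ 0.3  0.1  0.4 -0.9 -0.1 -1.4 -0.2 -0.3 -0.5  0.5  0.1  0.7 -1.  -0.7
 -0.5 -0.4]
stand [465.81432695 337.44087765   5.59137141  55.06587272  18.08645423
   7.00685705] [ 0.1 -1.1  0.1  1.5  0.   0.1 -0.5 -0.1  0.   0.4  0.1 -0.1 -0.3 -1.1
 -0.2]
tip [473.88142487 255.03847085 155.29443794]
```

```bash
cat >> h.py <<'E'
def go(x,y,z,yaw):
    s=r.sense(); p=s['tool_pos']; ps=s['tcp_rot'][2]; 
    a=np.radians(ps); d=np.array([x,y,z])-p
    turn=-((yaw-ps+180)%360-180)
    print('pose',p.round(1),s['tcp_rot'].round(2),'t',round(s['time'],2),'shift',np.round([d[0]*np.cos(a)+d[1]*np.sin(a), d[0]*np.sin(a)-d[1]*np.cos(a), -d[2]],1),'turn',round(turn,1))
E
python3 - <<'E'
from h import *
go(440,0,300,60); go(470,270,260,95.6)
for u,v,z in((405,262,300),(405,262,0),(320,235,200)): print(unproj('top',u,v,z))
E
```

```text
pose [ 250.6 -545.2  242.3] [-180.      0.     24.68] t 0.5 shift [ 399.8 -416.2  -57.7] turn -35.3
pose [ 250.6 -545.2  242.3] [-180.      0.     24.68] t 0.5 shift [ 539.8 -649.   -17.7] turn -70.9
[ 415.23410172 -280.15349643  300.        ]
[ 474.72391446 -337.05653367    0.        ]
[537.10824168 -37.59341611 200.        ]
```

Run:
```python
from h import *
go(310,-250,290,50); go(400,0,300,75)
```

```text
pose [ 250.6 -545.2  242.3] [-180.      0.     24.68] t 0.5 shift [ 177.3 -243.4  -47.7] turn -25.3
pose [ 250.6 -545.2  242.3] [-180.      0.     24.68] t 0.5 shift [ 363.4 -432.9  -57.7] turn -50.3
```

Request:
step_arm(
  rows=[
    [[177, -243, -48], -25],
    [[177, -243, -48], -25],
    [[177, -243, -48], -25],
    [[177, -243, -48], -25],
    [[177, -243, -48], -25],
    [[177, -243, -48], -25],
    [[363, -433, -58], -50],
    [[363, -433, -58], -50],
    [[363, -433, -58], -50],
    [[363, -433, -58], -50],
    [[363, -433, -58], -50],
    [[363, -433, -58], -50],
  ],
  fingers=1,
)

```text
time: 1.7
tool_pos: [400.2, 3.5, 300.8]
tcp_rot: [179.9, -0.1, 74.9]
ft_force: [-0.0, -0.2, -0.1]
finger_gap: 85.5
grip_force: 0.0
```

Run:
```python
from h import *
go(472,277,230,95.6)
```

```text
pose [400.2   3.5 300.8] [ 1.7994e+02 -8.0000e-02  7.4890e+01] t 1.7 shift [282.7  -2.   70.8] turn -20.7
```

Request:
step_arm(
  rows=[
    [[283, -2, 71], -21],
    [[283, -2, 71], -21],
    [[283, -2, 71], -21],
    [[283, -2, 71], -21],
    [[283, -2, 71], -21],
    [[283, -2, 71], -21],
    [[283, -2, 71], -21],
    [[283, -2, 71], -21],
  ],
)

```text
time: 2.5
tool_pos: [471.9, 273.9, 228.4]
tcp_rot: [-179.9, 0.0, 95.8]
ft_force: [0.1, 0.0, -0.2]
finger_gap: 85.6
grip_force: 0.0
```

Run:
```python
from h import *
t=snapshot('top');s=snapshot('scene')
a=np.hstack([crop(t,180,225,80,60,5),crop(s,240,130,80,80,5)[:300]])
b=np.hstack([crop(s,240,130,80,100,5)[:300],crop(s,230,150,80,60,5)])
cv2.imwrite('pics/c3.png',np.hstack([crop(t,180,225,66,66,6),crop(s,245,120,66,100,6)[:396]]))
go(472,277,122,95.6)
```

```text
pose [472.5 272.7 229.8] [1.7997e+02 1.0000e-02 9.5670e+01] t 2.6 shift [ 4.300e+00 -1.000e-01  1.078e+02] turn 0.1
```

View pics/c3.png

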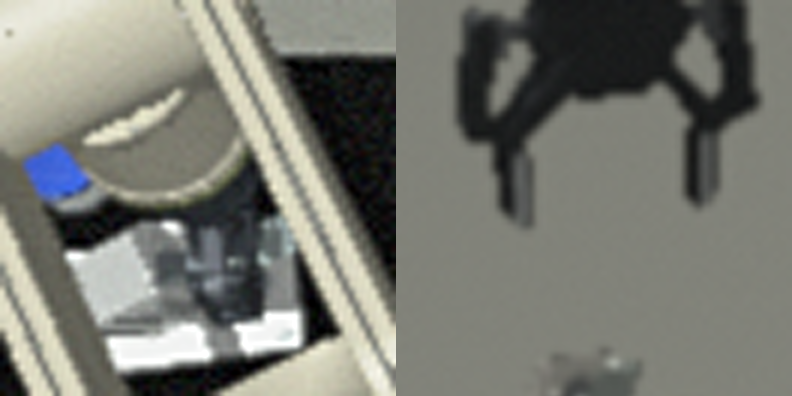

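Request:
step_arm(
  rows=[
    [[4, 0, 40], 0],
    [[4, 0, 75], 0],
    [[4, 0, 95], 0],
    [[4, 0, 108], 0],
    [[4, 0, 108], 0],
    [[4, 0, 108], 0],
  ],
)

```text
time: 3.2
tool_pos: [472.9, 277.1, 122.8]
tcp_rot: [179.9, -0.0, 95.6]
ft_force: [0.1, -0.0, -0.4]
finger_gap: 85.5
grip_force: 0.0
```

Run:
```python
from h import *
s=np.mean([snapshot('scene').astype(float) for _ in range(3)],0)
cv2.imwrite('pics/c4.png',crop(s,245,150,70,60,10).astype(np.uint8))
go(472,277,122,95.6)
```

```text
pose [473.2 277.7 123.3] [ 1.7983e+02 -6.0000e-02  9.5670e+01] t 3.35 shift [-0.5 -1.3  1.3] turn 0.1
```

View pics/c4.png

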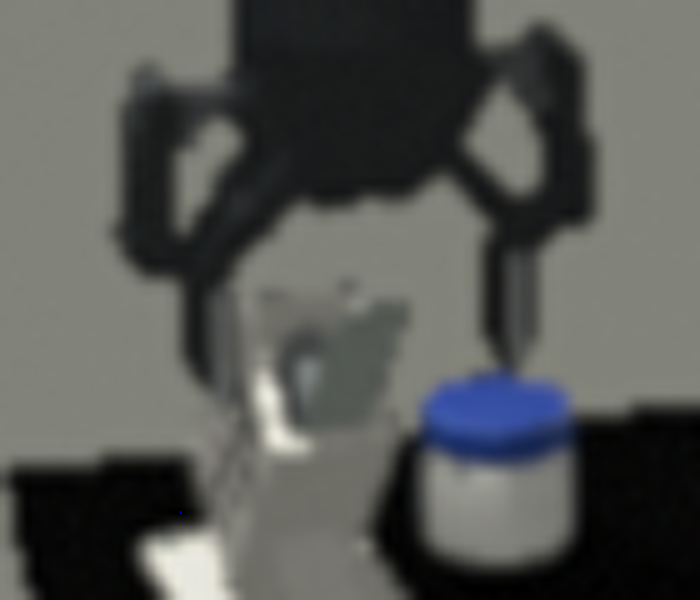

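Request:
step_arm(
  rows=[
    [[0, 0, 0], 0],
    [[0, 0, 0], 0],
    [[0, 0, 0], 0],
    [[0, 0, 0], 0],
    [[0, 0, 0], 0],
    [[0, 0, 0], 0],
    [[0, 0, 0], 0],
    [[0, 0, 0], 0],
  ],
  fingers=0,
  squeeze=60,
)

```text
time: 4.15
tool_pos: [472.2, 277.4, 121.5]
tcp_rot: [180.0, -0.0, 95.7]
ft_force: [1.7, -0.6, 2.1]
finger_gap: 22.3
grip_force: 58.5
```

Request:
step_arm(
  rows=[
    [[-6.4, 0, -7.7], 0],
    [[-13, 0, -15.3], 0],
    [[-19.3, 0, -23], 0],
    [[-19.3, 0, -23], 0],
  ],
)

```text
time: 4.55
tool_pos: [475.0, 257.3, 146.1]
tcp_rot: [179.9, -0.0, 95.6]
ft_force: [0.6, -0.0, 0.1]
finger_gap: 22.4
grip_force: 58.9
```

Request:
step_arm(
  rows=[
    [[-9.6, 0, -11.5], 0],
    [[-19.3, 0, -23], 0],
    [[-29, 0, -34.5], 0],
    [[-38.6, 0, -46], 0],
    [[-48, 0, -57.5], 0],
    [[-58, 0, -69], 0],
    [[-67.5, 0, -80.4], 0],
    [[-67.5, 0, -80.4], 0],
  ],
)

```text
time: 5.35
tool_pos: [481.9, 189.9, 227.1]
tcp_rot: [179.8, -0.0, 95.6]
ft_force: [0.1, 0.8, -0.6]
finger_gap: 21.9
grip_force: 59.1
```

Run:
```python
from h import *
s=snapshot('scene')
cv2.imwrite('pics/c5.png',np.hstack([crop(s,240,110,70,100,6),crop(snapshot('top'),180,210,60,100,6)]))
go(480,150,180,95.6)
```

```text
pose [480.8 190.8 224.9] [ 1.7997e+02 -2.0000e-02  9.5640e+01] t 5.45 shift [-40.5  -4.8  44.9] turn 0.0
```

View pics/c5.png

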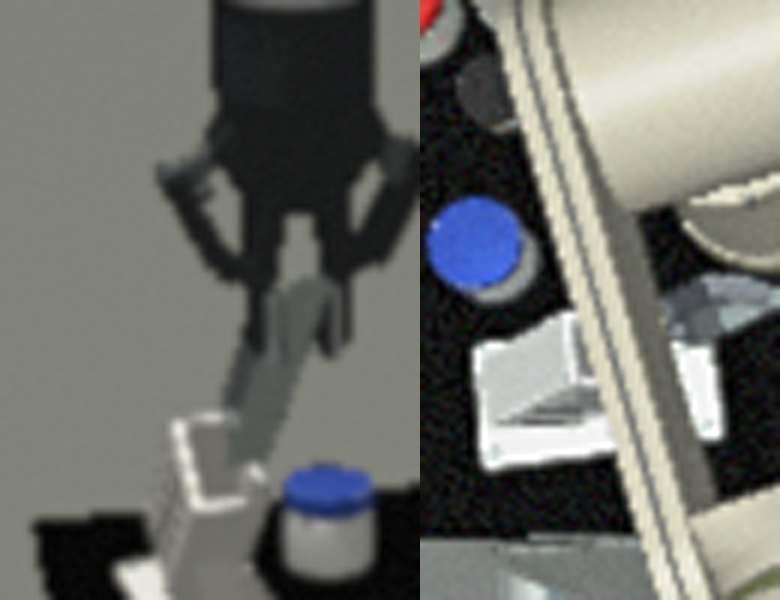

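Run:
```python
from h import *
go(456,87,150,88.4)
```

```text
pose [480.8 190.8 224.9] [ 1.7997e+02 -2.0000e-02  9.5640e+01] t 5.45 shift [-100.8  -34.9   74.9] turn 7.2
```

Request:
step_arm(
  rows=[
    [[-25, -5, 0], 0],
    [[-50, -15, 0], 2],
    [[-75, -25, 15], 4],
    [[-101, -35, 40], 7],
    [[-101, -35, 65], 7],
    [[-101, -35, 75], 7],
    [[-101, -35, 75], 7],
  ],
  squeeze=40,
)

```text
time: 6.15
tool_pos: [454.2, 87.3, 147.6]
tcp_rot: [-179.8, 0.0, 88.7]
ft_force: [-1.0, 1.1, 0.7]
finger_gap: 22.3
grip_force: 59.1
```

Run:
```python
from h import *
s=snapshot('scene')
cv2.imwrite('pics/c6.png',crop(s,230,150,100,120,5))
go(456,87,105,88.4)
```

```text
pose [455.3  87.5 149.2] [-179.89   -0.     88.73] t 6.2 shift [-0.5  0.7 44.2] turn 0.3
```

View pics/c6.png

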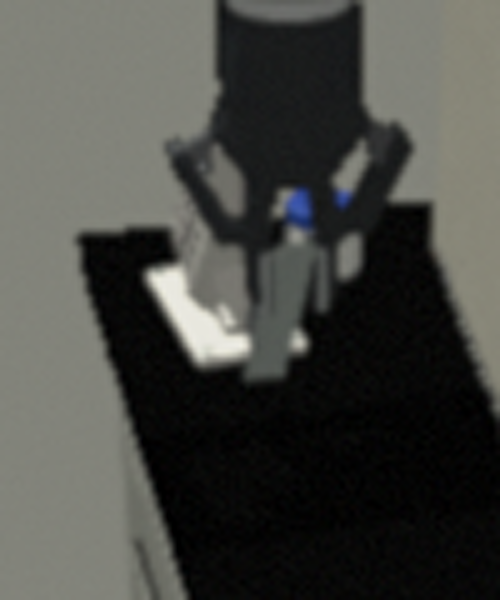

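Run:
```python
from h import *
print(proj('scene',[[455,87,155],[455,180,44],[455,64,182],[455,185,0],[455,87+20,155-140]]))
```

```text
[[287.50666661 205.04791787]
 [281.38291639 225.62016802]
 [289.23047987 199.4189506 ]
 [281.32398189 237.60079166]
 [286.63050794 245.94980394]]
```

Request:
step_arm(
  rows=[
    [[0, 0, 20], 0],
    [[0, 0, 36], 0],
    [[0, 0, 44], 0],
    [[-8, 0, 51], 0],
    [[-15, 0, 58], 0],
    [[-21, 0, 66], 0],
    [[-21, 0, 66], 0],
  ],
  fingers=0,
  squeeze=30,
)

```text
time: 6.9
tool_pos: [455.9, 64.6, 83.9]
tcp_rot: [179.9, 0.1, 88.6]
ft_force: [1.3, -2.1, 4.5]
finger_gap: 22.1
grip_force: 52.4
```

Request:
step_arm(
  rows=[
    [[-6, 0, 8], 0],
    [[-11, 0, 17], 0],
    [[-16, 0, 26], 0],
    [[-20, 0, 35], 0],
    [[-24, 0, 44], 0],
    [[-26, 0, 52], 0],
    [[-26, 0, 52], 0],
  ],
)

```text
time: 7.6
tool_pos: [453.6, 39.8, 30.2]
tcp_rot: [-179.9, -0.0, 88.7]
ft_force: [0.2, -1.1, 2.5]
finger_gap: 22.1
grip_force: 44.3
```

Request:
step_arm(
  rows=[
    [[-2, 0, 8], 0],
    [[-3, 0, 14], 0],
    [[-3, 0, 16], 0],
    [[-3, 0, 16], 0],
  ],
)

```text
time: 8.0
tool_pos: [454.2, 37.1, 15.2]
tcp_rot: [-179.9, -0.0, 88.7]
ft_force: [-0.1, -0.0, 2.3]
finger_gap: 22.1
grip_force: 43.4
```

Run:
```python
from h import *
s=snapshot('scene')
cv2.imwrite('pics/c7.png',crop(s,250,170,70,80,7))
go(456,87,105,88.4)
```

```text
pose [454.4  37.1  15.5] [-1.7996e+02 -1.0000e-02  8.8690e+01] t 8.05 shift [ 49.9   0.5 -89.5] turn 0.3
```

View pics/c7.png

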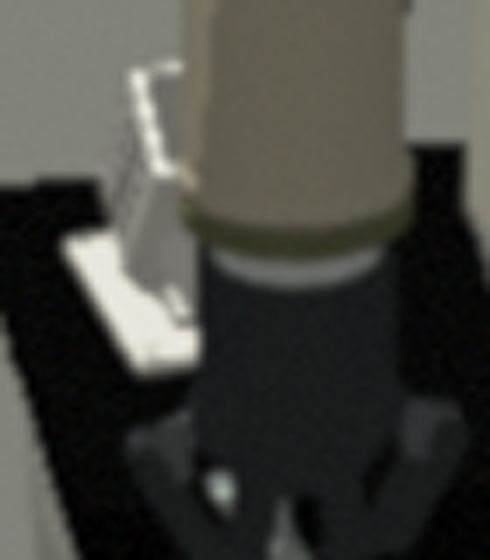

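Request:
step_arm(
  rows=[
    [[0, 0, 2], 0],
    [[0, 0, 3], 0],
    [[0, 0, 3], 0],
  ],
)

```text
time: 8.35
tool_pos: [454.7, 37.0, 12.7]
tcp_rot: [180.0, 0.0, 88.7]
ft_force: [1.0, -1.0, 1.7]
finger_gap: 22.5
grip_force: 43.3
```

Release.

Request:
step_arm(
  rows=[
    [[0, 0, 0], 0],
    [[0, 0, 0], 0],
    [[0, 0, 0], 0],
    [[0, 0, 0], 0],
    [[0, 0, 0], 0],
    [[0, 0, 0], 0],
    [[0, 0, -40], 0],
    [[0, 0, -80], 0],
    [[0, 0, -130], 0],
    [[0, 0, -180], 0],
    [[0, 0, -180], 0],
    [[0, 0, -180], 0],
  ],
  fingers=1,
)

```text
time: 9.55
tool_pos: [455.9, 36.9, 194.5]
tcp_rot: [179.8, 0.0, 88.7]
ft_force: [-0.5, 0.1, -1.6]
finger_gap: 85.1
grip_force: 0.0
```

Run:
```python
from h import *
s=np.mean([snapshot('scene').astype(float) for _ in range(3)],0)
cv2.imwrite('pics/c8.png',crop(s,260,205,80,110,7)[:600].astype(np.uint8))
go(456,87,105,88.4)
```

```text
pose [453.6  37.  190.9] [-179.83   -0.     88.68] t 9.7 shift [50.   1.3 85.9] turn 0.3
```

View pics/c8.png

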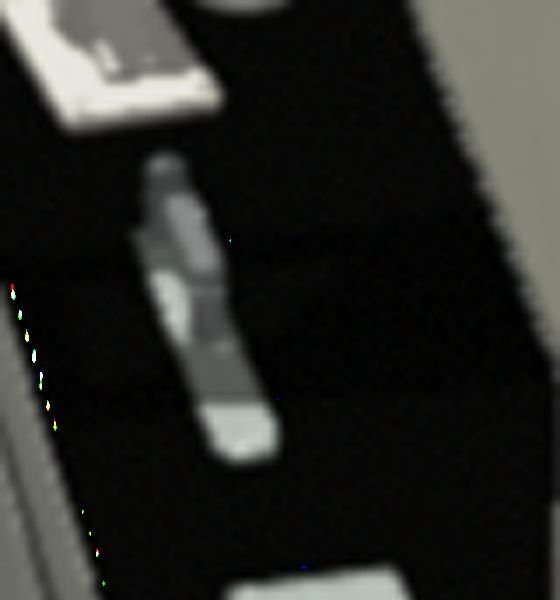

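Run:
```python
from h import *
for n,(u,v) in dict(tip=(245,460),L1=(137,240),L2=(198,400),R1=(240,330),R2=(278,430)).items(): print(n,unproj('scene',260+u/7,205+v/7,2).round(1))
for n,(u,v) in dict(barback=(165,160),barfront=(205,275)).items(): print(n,unproj('scene',260+u/7,205+v/7,40).round(1))
# automatic blade: top
t=snapshot('top'); cv2.imwrite('pics/t9.png',t)
```

```text
tip [453.7  -5.7   2. ]
L1 [447.1 172.6   2. ]
L2 [445.3  40.6   2. ]
R1 [473.5  89.    2. ]
R2 [471.1  11.9   2. ]
barback [459.9 171.9  40. ]
barfront [455.6  72.6  40. ]
```

Run:
```python
from h import *
go(458,125,70,88.5); go(458,125,25,88.5)
```

```text
pose [453.5  37.  190.8] [-179.81   -0.     88.68] t 9.75 shift [ 88.1   2.5 120.8] turn 0.2
pose [453.5  37.  190.8] [-179.81   -0.     88.68] t 9.75 shift [ 88.1   2.5 165.8] turn 0.2
```

Request:
step_arm(
  rows=[
    [[88, 2.5, 20], 0],
    [[88, 2.5, 70], 0],
    [[88, 2.5, 110], 0],
    [[88, 2.5, 120], 0],
    [[88, 2.5, 120], 0],
    [[88, 2.5, 120], 0],
    [[88, 2.5, 120], 0],
  ],
)

```text
time: 10.45
tool_pos: [460.4, 124.7, 74.2]
tcp_rot: [179.9, -0.0, 88.7]
ft_force: [-0.4, 0.1, 0.2]
finger_gap: 85.1
grip_force: 0.0
```

Run:
```python
from h import *
go(458,125,25,88.5)
```

```text
pose [460.4 124.7  74.2] [ 1.7987e+02 -2.0000e-02  8.8650e+01] t 10.45 shift [ 0.2 -2.4 49.2] turn 0.2
```

Request:
step_arm(
  rows=[
    [[0, -1, 25], 0],
    [[0, -1, 42], 0],
    [[0, -1, 48], 0],
    [[0, -1, 48], 0],
    [[0, -1, 48], 0],
  ],
)

```text
time: 10.95
tool_pos: [459.3, 124.9, 26.2]
tcp_rot: [179.9, -0.0, 88.7]
ft_force: [0.1, -0.7, -0.0]
finger_gap: 85.6
grip_force: 0.0
```

Request:
step_arm(
  rows=[
    [[0, 0, 0], 0],
    [[0, 0, 0], 0],
    [[0, 0, 0], 0],
    [[0, 0, 0], 0],
    [[0, 0, 0], 0],
    [[0, 0, 0], 0],
    [[0, 0, 0], 0],
    [[0, 0, 0], 0],
    [[0, 0, 0], 0],
  ],
  fingers=0,
  squeeze=80,
)

```text
time: 11.85
tool_pos: [458.2, 124.9, 24.8]
tcp_rot: [180.0, -0.0, 88.7]
ft_force: [-1.7, -0.0, 4.1]
finger_gap: 12.8
grip_force: 78.3
```

Request:
step_arm(
  rows=[
    [[0, 0, -1], 0],
    [[0, 0, -2], 0],
    [[-10, 0, -2], 0],
    [[-25, 1, -2], 0],
    [[-40, 2, -2], 0],
    [[-55, 2, -2], 0],
    [[-70, 3, -2], 0],
    [[-75, 3, -2], 0],
    [[-75, 3, -2], 0],
    [[-75, 3, -2], 0],
  ],
)

```text
time: 12.85
tool_pos: [459.4, 50.0, 26.6]
tcp_rot: [-180.0, -0.0, 88.7]
ft_force: [0.1, -0.2, -0.5]
finger_gap: 12.6
grip_force: 77.9
```

Run:
```python
from h import *
s=np.mean([snapshot('scene').astype(float) for _ in range(4)],0)
t=np.mean([snapshot('top').astype(float) for _ in range(4)],0)
cv2.imwrite('pics/c9.png',np.hstack([crop(s,280,255,50,60,10),crop(t,320,250,30,60,10)]).astype(np.uint8))
go(456,87,105,88.4)
```

```text
pose [459.4  50.1  26.7] [180.    -0.    88.71] t 13.25 shift [ 36.8  -4.3 -78.3] turn 0.3
```

View pics/c9.png

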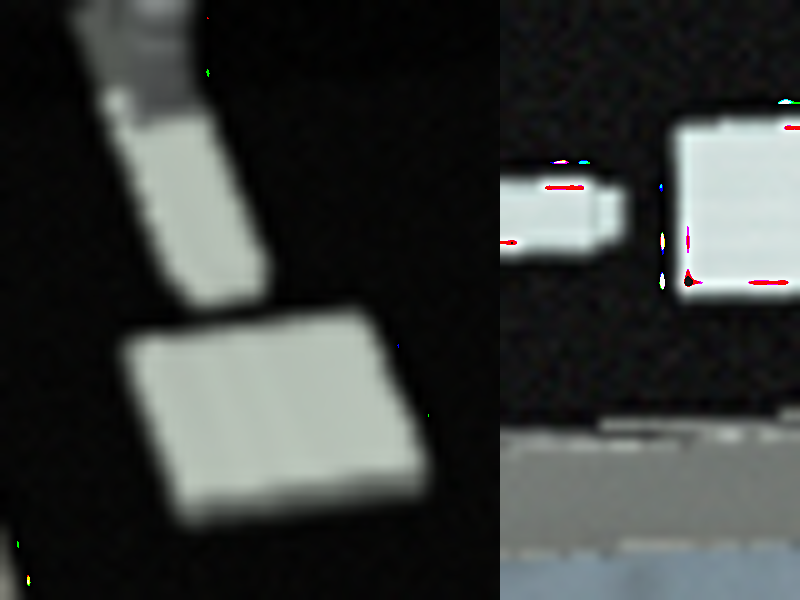

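Request:
step_arm(
  rows=[
    [[-6, 1.5, 0.5], 0],
    [[-12, 1.5, 0.5], 0],
    [[-18, 1.5, 0.5], 0],
    [[-24, 1.5, 0.5], 0],
    [[-30, 1.5, 0.5], 0],
    [[-36, 1.5, 0.5], 0],
    [[-42, 1.5, 0.5], 0],
    [[-42, 1.5, 0.5], 0],
    [[-42, 1.5, 0.5], 0],
  ],
)

```text
time: 14.15
tool_pos: [460.0, 7.7, 26.2]
tcp_rot: [180.0, -0.0, 88.7]
ft_force: [1.0, -0.8, -2.0]
finger_gap: 12.8
grip_force: 77.9
```

Run:
```python
from h import *
s=snapshot('scene');t=snapshot('top')
a=crop(cv2.imread('pics/scene0.png'),285,270,45,45,8)
cv2.imwrite('pics/c10.png',np.hstack([crop(s,285,260,45,60,10),crop(t,320,250,35,60,10)]))
# holder displacement via template match, old vs new
for n,im,old,(x,y,w,h) in(('top',t,'pics/top0.png',(345,256,20,30)),('scene',s,'pics/scene0.png',(290,293,40,18))):
    o=cv2.imread(old)[y:y+h,x:x+w].astype(np.float32).mean(2); m=im[y-6:y+h+6,x-6:x+w+6].astype(np.float32).mean(2)
    print(n,cv2.phaseCorrelate(o,m[6:-6,6:-6].copy()))
go(456,87,105,88.4)
```

```text
top ((0.0392374689387367, 0.10016493550091887), 0.970552274386088)
scene ((-0.02008048450023381, 0.19504293823941055), 0.9904312537776099)
pose [460.    8.   26.2] [-1.800e+02 -1.000e-02  8.868e+01] t 14.25 shift [ 78.9  -5.8 -78.8] turn 0.3
```

View pics/c10.png

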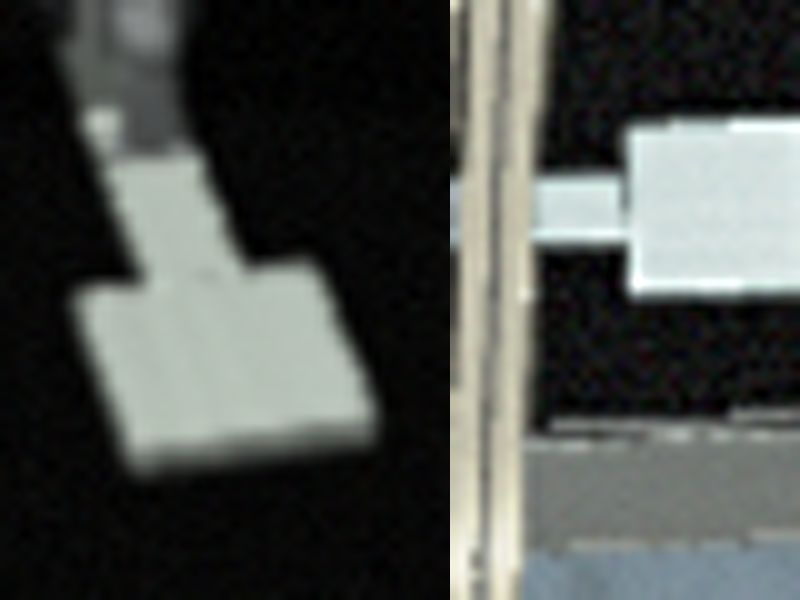

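Request:
step_arm(
  rows=[
    [[0, 0, -1.7], 0],
    [[-0.6, 0, -5], 0],
    [[-1.5, 0, -8.3], 0],
    [[-2.6, 0, -11.5], 0],
    [[-4, 0, -14.6], 0],
    [[-5.7, 0, -17.5], 0],
    [[-7.7, 0, -20.3], 0],
    [[-9.8, 0, -22.9], 0],
    [[-12.2, 0, -25.3], 0],
    [[-14.8, 0, -27.5], 0],
    [[-14.8, 0, -27.5], 0],
  ],
)

```text
time: 15.35
tool_pos: [459.9, -7.3, 54.1]
tcp_rot: [180.0, 0.0, 88.7]
ft_force: [0.1, 0.5, -1.7]
finger_gap: 12.3
grip_force: 77.9
```

```bash
cat > m.py <<'E'
from h import *
def blob(n,im,x0,y0,w,h):
    g=im[y0:y0+h,x0:x0+w].mean(2); 
    for row in g[::2]: print(' '.join('%3d'%v for v in row[::2]))
E
python3 - <<'E'
from h import *
from scipy.optimize import least_squares
s=snapshot('scene'); cv2.imwrite('pics/tilt.png',s)
g=s[255:320,280:335].mean(2)
for row in g[::2]: print(''.join(' .:-=+*#%@'[int(min(v,249)/25)] for v in row))
for phi in (0,30,45,60):
  c,sn=np.cos(np.radians(phi)),np.sin(np.radians(phi))
  P=[[455.7+x,-161+a*c-b*sn,a*sn+b*c] for x in(-30,30) for a,b in((0,8),(64,8),(64,0))]
  print(phi,(proj('scene',P)-[280,255]).round(0).tolist())
go(456,87,105,88.4)
E
```

```text
..--:-++++=-:.                             
            .:--:-=+++=-.                              
           .:---:------:.                              
            .:-------:::.                              
             .---------:.                              
             .-***=----:.                              
              :+**=-:::--.                             
               :=+======++-                            
               .=***#####*=.                           
                .=*#######*=:                          
                 :=########*-                          
                 .-+########+-                         
                  .=*########*===+*****-               
              :==+++*#################*-               
             .=*######################*=.              
              -+*###*##################*-              
              .=*###*##################*-              
              .=####*##################*+:             
               -+#######################*-             
               .=*######################*=.     
[... 476 characters left out ...]
                                   
=:                                                     
=-.                                                    
==:                                                    
===:                                                   
0 [[18.0, 50.0], [12.0, 35.0], [12.0, 37.0], [42.0, 46.0], [35.0, 31.0], [35.0, 34.0]]
30 [[19.0, 51.0], [13.0, 27.0], [13.0, 29.0], [43.0, 48.0], [37.0, 24.0], [36.0, 26.0]]
45 [[19.0, 52.0], [14.0, 26.0], [14.0, 27.0], [43.0, 49.0], [38.0, 23.0], [38.0, 23.0]]
60 [[19.0, 53.0], [16.0, 27.0], [15.0, 26.0], [43.0, 49.0], [40.0, 23.0], [39.0, 23.0]]
pose [459.8  -7.2  53.9] [179.98  -0.    88.66] t 15.4 shift [ 94.   -6.  -51.1] turn 0.3
```

Request:
step_arm(
  rows=[
    [[-2.8, 0, -1.9], 0],
    [[-5.7, 0, -3.6], 0],
    [[-8.8, 0, -5], 0],
    [[-12, 0, -6.2], 0],
    [[-15.2, 0, -7.1], 0],
    [[-18.6, 0, -7.7], 0],
    [[-21.9, 0, -8], 0],
    [[-25.3, 0, -8], 0],
    [[-28.7, 0, -7.7], 0],
    [[-28.7, 0, -7.7], 0],
  ],
)

```text
time: 16.4
tool_pos: [458.9, -36.1, 61.3]
tcp_rot: [-180.0, 0.0, 88.7]
ft_force: [0.8, 0.4, -0.8]
finger_gap: 12.3
grip_force: 78.1
```

```bash
cat > v.py <<'E'
from h import *
s=snapshot('scene')
g=s[255:330,280:350].mean(2)
for row in g[::2]: print(''.join(' .:-=+*#%@'[int(min(v,249)/25)] for v in row).rstrip())
go(456,87,105,88.4)
E
python3 v.py
```

```text
:-:..--::---::-:.                              .-==++++++++
           .:...---=++++=-:.                               :-=++++++++
              ..--:-=++++-:.                               .-=++++++++
             .::--::-=++=-:                                 -=++++++++
              :----------:.                                 -+++++++++
              .:-----=----.                                 -=++++++++
               :=+===----:.                                 :=++++++++
               .=##*+----:.                                 :=++++++++
                .=*+=---:-::                                :=++++++++
                 .-++=======:                               :=++++++++
                  -+*#######*-                              :=++++++++
                  .=*########*-                            :=+++++++++
                   .=*########*-                          .-++++++++++
                    .=########*=.     ..:-:.              .-++++++++++
                    .-+########*=-:--=+****-.             .-++++++++++
                 .-*****#####*+++++++======-. 
[... 980 characters left out ...]
                          :=++++++++++
=-.                                                      .-=++++++++++
==:                                                     .-++++++++++++
===:                                                    .-++++++++++++
===-.                                                   .-++++++++++++
====:                                                   .-++++++++++++
====-.                                                   :=+++++++++++
=====-.                                                  :=+++++++++++
-====+-                                                  :=+++++++++++
pose [458.9 -35.9  61.3] [-179.99   -0.     88.66] t 16.45 shift [122.8  -5.8 -43.7] turn 0.3
```

Nearly upright. Push on slowly.

Request:
step_arm(
  rows=[
    [[-4, 0, 0], 0],
    [[-8, 0, 0], 0],
    [[-12, 0, 0], 0],
    [[-16, 0, 0], 0],
    [[-18, 0, 0], 0],
    [[-18, 0, 0], 0],
    [[-18, 0, 0], 0],
    [[-18, 0, 0], 0],
  ],
)

```text
time: 17.25
tool_pos: [458.6, -53.5, 61.4]
tcp_rot: [180.0, -0.0, 88.7]
ft_force: [-0.5, 0.9, -1.5]
finger_gap: 12.6
grip_force: 78.1
```

```bash
python3 v.py
```

```text
..:-:::::..--.                             .-==++++++++
            .:...:--::::.:--.                              :-=++++++++
            :-:..:--:---::--.                              .-=++++++++
             ....:---=+++==-.                               -=++++++++
               ..:--:-=+++=-.                              .-+++++++++
               .:---:-=====-.                               :=++++++++
               .:---------::.                               :=++++++++
                :-=--------:.                               :=++++++++
                .=***+=---::.                               :=++++++++
                 :=##*=----:.                               :=++++++++
                 .-+*+--::--::                              :=++++++++
                  .-++===+++*+-                            :=+++++++++
                   .=*########*-                          .-++++++++++
                    :=########*=.                          -++++++++++
                    .-+########*=:                        .-++++++++++
                      -+########*-                
[... 975 characters left out ...]
#############***+-         :=++++++++++
=-.                 .-*#*##########*****+++++++*+-       .-=++++++++++
==:                  :=****++++++++*******#####***-     .-++++++++++++
===:                  :=##****##################*#*-    .-++++++++++++
===-.                 .-+#*###################*#***=.   .-++++++++++++
====:                  .-*#*#################*+====-.   .-++++++++++++
====-.                  :=******######***+====-::...     :=+++++++++++
=====-.                  :===---=--::....                :=+++++++++++
-====+-                    .                             :=+++++++++++
pose [458.6 -53.5  61.4] [-180.     -0.     88.69] t 17.3 shift [140.4  -5.8 -43.6] turn 0.3
```

Request:
step_arm(
  rows=[
    [[20, 0, 0], 0],
    [[50, 0, 0], 0],
    [[80, 0, 0], 0],
    [[110, 0, 0], 0],
    [[130, 0, 5], 0],
    [[140, 0, 15], 0],
    [[140, 0, 25], 0],
    [[140, 0, 32], 0],
    [[140, 0, 35], 0],
    [[140, 0, 36], 0],
    [[140, 0, 36], 0],
    [[140, 0, 36], 0],
  ],
)

```text
time: 18.5
tool_pos: [462.0, 85.9, 25.6]
tcp_rot: [180.0, 0.0, 88.6]
ft_force: [-0.6, -0.2, -1.5]
finger_gap: 12.5
grip_force: 78.2
```

Request:
step_arm(
  rows=[
    [[0, 0, 0.7], 0],
    [[0, 0, 0.7], 0],
  ],
)

```text
time: 18.7
tool_pos: [462.0, 86.2, 24.9]
tcp_rot: [180.0, 0.0, 88.7]
ft_force: [-0.2, 0.4, -0.9]
finger_gap: 12.8
grip_force: 78.3
```

Request:
step_arm(
  rows=[
    [[0, 0, 0.7], 0],
    [[0, 0, 0.7], 0],
    [[0, 0, 0.7], 0],
    [[0, 0, 0.7], 0],
    [[0, 0, 0.7], 0],
    [[0, 0, 0.7], 0],
    [[0, 0, -30], 0],
    [[0, 0, -70], 0],
    [[0, 0, -110], 0],
    [[0, 0, -150], 0],
    [[0, 0, -150], 0],
    [[0, 0, -150], 0],
  ],
  fingers=1,
)

```text
time: 19.9
tool_pos: [462.7, 86.4, 175.9]
tcp_rot: [179.8, -0.0, 88.7]
ft_force: [0.4, -0.4, -0.4]
finger_gap: 85.3
grip_force: 0.0
```

Run:
```python
from h import *
s=snapshot('scene')
g=s[225:332,272:350].mean(2)
for row in g[::2]: print(''.join(' .:-=+*#%@'[int(min(v,249)/25)] for v in row).rstrip())
o=cv2.imread('pics/scene0.png')
for u,v in((320,366),(350,425)): print(np.abs(s[v-15:v+15,u-15:u+15].astype(int)-o[v-15:v+15,u-15:u+15]).mean())
```

```text
.:==+++++++++++++++++++++
                                                      .:-=++++++++++++++++++++
                                                        :-=+++++++++++++++++++
                                                        :-=+++++++++++++++++++
             .:--:.                                      .-=++++++++++++++++++
            .:=+=-.                                       :-=+++++++++++++++++
             .::-::.                                      .:-=++++++++++++++++
            .::-=-::.                                      .:-=+++++++++++++++
             .:::-:::.                                      :-=+++++++++++++++
           .::::::::::.                                      .-=++++++++++++++
          .=+=-:::-===-.                                      .-=+++++++++++++
           .:-----=+++=-.                                     .:-=++++++++++++
            .:-----=++=-:                                      .:-=+++++++++++
             .---------:.                                       :--=++++++++++
              :-----=---.                      
[... 2449 characters left out ...]
++++++++*+-       .-=++++++++++
==========:                  :=***+++++++++*******#####***-     .-++++++++++++
===--======:                  :+##****##################*#*-     -++++++++++++
==--:-=====-.                 .-+#*#####################***=.   .-++++++++++++
====::-=====:                  .-*#*#################*+====-.   .-++++++++++++
====-::-====-.                  :=******######***+====-::...     :=+++++++++++
=====::-=====-.                  :===---=--::....                :=+++++++++++
======::-====+-                    .                             :=+++++++++++
======-:-======.                                                 :=+++++++++++
21.818148148148147
9.828888888888889
```

Run:
```python
from h import *
o=cv2.imread('pics/scene0.png').mean(2).astype(np.float32)
s=snapshot('scene').mean(2).astype(np.float32)
for im in(o,s):
  for row in im[345:395:2,300:340]: print(''.join(' .:-=+*#%@'[int(min(v,249)/25)] for v in row).rstrip())
```

```text
.=*%%%*
                                 .-+#%%#
                                 .-+*#%%
                                .-++*##%
           .:-=*#%%%%%%%#+=-.   .-++++#%
         :+*%@@@@@@@@@@@@@@@%*=: .-=++*#
       .-*@@@@%*+=-----=+*%@@@@%+:.-+++*
      .-==+**=-:::::::::::-=*%@@@%=:=+++
     .:====-::::::::::::::::-+%@@@%=:-++
     .-====-::::::...::::::::=#@@@%+:.-+
     .-=====:..          ..:-+%@@@%+. -+
     .-======-:.          :=*%@@@@#-  .:
     .-=========-::::--=+*#@@@@@%*=:
.    .:===============+#@@@@@@%*++=:
:     .-=====++=+=====++#%##**+++=:.
=:     .-======+++++++++++++++++=-.
=-.     .:-===+=====+++=+++++==-.
=+-        ..:-============--:.
===:           :-=====:...
==+=.           :-====:
====:            .:-==:
====-.             .::.
=====-.
======:
=======:
                                 .-*#%#+
                                  -+*##*
                                 .-=+*##
                                .-+++*##
           .:-=+##%%%%%%*+=-.    -=+++*#
         :=*%%@@@@%%%%%@@@@%#*=:  :==++*
       :+%@@@%#*==-----=+*#%@@%#+:.:=++*
     .-*%@@%#=:::::::::::::=*%@@%#=:-==+
     :+%@@%#=:::::::::::::::-+#@@%#-.-=+
     :*%@@%+-:::::....:::::::-*%@@%+..-=
     :+%@@@%+:.          ..:-+#@@@%=. :=
     .=#@@@%%*=:          :-+#%@@%#-   :
     .-+#%@@@@%%#+=----=+*#%@@@@%*=:
.    .-++**#%@@@@@@%%%%%@@@@@%#*+=-.
:     .-+++***##%%%%@@@%%##**+++==:.
=:     .-=+++++****+***+++++++===:.
=-.      :-==+++++++++++++++===-.
==:        ..:-=++++++=====-:..
==-.           :=++++=-...
===-.          .:=++++:
===-:            .:=++:
====-.             .:-.
=====-.
=====-:
-=====-.
```

Only the lighting on the tape has changed (the arm's shadow has gone); it hasn't moved.

```bash
python3 -c "
from h import *
print(r.hand_in())"
```

```text
the job is handed in; nothing more can be done
None
```

The job is handed in (no verdict came back): the last picture, at about 20 s, shows the slide holder flat with its pockets up, roughly 75 mm from where it was, and the lifter flat and clear of it. The label tape has not moved and nothing was near the other bystanders, though I viewed 12 pictures instead of the allowed 10.

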